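Lay the standing card box in its desk tray

ROBOT

A 7-joint arm with a two-finger parallel gripper is mounted at the origin on the work surface. World frame = base frame: x ahead of the robot, y to its left, z up, the work surface at z = 0. Lengths are in m, angles in rad, forces in N, time in s.
With the tool pointing down it reaches from about 0.4 to 0.85 m from the base axis. Payload 10.4 kg.
Tool frame: the origin (TCP) lies midway between the tips of the shut fingers; the grasp point (between the pads) lies 19 mm behind it; z points along the fingers, y is the line along which they close (so a half turn about z gives the same grasp; the last joint's range is limited). The gripper opens to 87 mm and grips with 3 to 60 N. Pads are 19 mm wide; open, the fingers measure 117 mm over their backs; the gripper's body (75 mm by 190 mm) begins 51 mm behind the grasp point.
Start: joints at [-1.282, 0.332, -0.065, 1.46, 0.022, 1.35, -0.088], TCP at [0.192, 0.595, 0.223] pointing down, gripper open.
Joint ranges: [-2.6, 2.6], [-0.5, 2.12], [-1.47, 1.34], [0.16, 2.42], [-1.27, 4.41], [0.06, 2.06], [-2.6, 2.6]. Speed limits (rad/s): [2.22, 2.22, 2.79, 2.79, 3.14, 3.14, 3.14].

INTERFACE

Orientations are given as a rotation vector (axis times angle).
In Python, from cell import robot, vision gives the robot as it stands. The module is installed in compiled form; this text tells all that it offers.
- The arm moves only by the tool play_rows, never from a script. Its argument "plan" is a list of rows, each a list of 7 numbers: the opening, from 0 (shut) to 1 (fully open), then the shift along the tool's x, y, z normalised to -1 to 1, where 1 is 600 mm, then the turn, a rotation vector about the tool's x, y, z normalised to -1 to 1, where 1 is 1.5 rad. In form: [[grip, x, y, z, wx, wy, wz], ...]. A call has exactly 10 rows; each row is the pose to reach, as a shift and turn from the pose commanded when the call began, along the tool's axes at that moment; what a row does not reach only later rows make up. A row lasts 1/10 s, in which the tool goes at most 50 mm and 8.59 degrees, less where a joint would pass 70% of its speed; a pose out of reach is approached as far as the arm can. A call with a number of a shift or a turn outside -1 to 1 is refused whole. A call with a gripper value outside its range is refused whole. The fingers move at their own pace and stop on an object; "force" is the grip in N (left out, the last holds). Time passes only in rows, so rows that repeat a pose let the fingers close, or fill a call up. It gives the time, the measured TCP pose, the force, the opening and the grip force at its end, in the units of the state.
- robot.read_state(): the state, without advancing time (a new reading comes with each control period).
- vision.get_image(name): name is "scene" or "side" or "wrist"; returns a dict with "image" (400x640x3 uint8, blue, green, red), "range_z" (400x640 float32, m along the optical axis (not along the pixel's ray), 0 where there is no reading), "intrinsics" (3x3 intrinsics, pixels), "R" (3x3) and "t" (3): a world point X has camera coordinates R X + t. Camera axes: x right, y down, z forward; pixel columns grow to the right and rows downward; lengths in m; the calibration is good to about 2 mm. A picture is of the moment at which its call begins.
- robot.sign_off(): hands the job in; it is judged then, once.
Trained networks look in a picture, given as the dict that the camera call returned (one of the last four; its "shot" number tells which), for a name from the list of things; names that differ only in an ending like _2 or _b are one class to them, and where a whole thing is asked for, a point or a joint stands for the part that bears it (a point fixed in the world has none). Each returns a list of dicts, best first, with "score" (0 to 1); they miss things now and then, are a little off and sometimes report something else, mostly with a low value. They report only what shows in the picture. A call takes as long as a camera call. They do not tell look-alikes from the thing itself.
- vision.find_in(picture, label): "xyz" ([x, y, z] in m, in world coordinates, good to about 4 mm: the middle of the surface that is visible of it).
- vision.regions_of(picture, label): "mask" (400x640 bool, what is visible of it).
- vision.landmark_of(picture, label): "xyz" ([x, y, z] in m, in world coordinates, good to about 4 mm: a listed point, or the origin of a listed thing).
The state is a dict: "time": time; "joint_positions": joint angles; "dq": joint speeds; "joint_torque": joint torques, N m; "tcp_pos": TCP position; "tcp_rot": TCP orientation; "ft_force": force on the tool from outside, world axes, zero at the start; "torque": the same for the moment, N m; "width": finger opening in m; "grip_force": force on a finger pad.
Only numpy, scipy, OpenCV 4.12 (cv2) and the standard library are available. Lean on these libraries where they do the work, as an engineer would, in place of code of your own. Each camera call takes 0.05 s, during which the arm holds its last target. There are 200 camera calls.

TASK

The red-lidded card box is standing on end in front of the registration desk's tray: slide it, still upright, until its foot stands squarely against the low yellow-lined step of the tray and leave it there a moment, then push high on the red lid so that it tips over the step and lies on the tray with the red lid up. Then slide it along the tray until it meets the black buffer plate on the blue end wall and press it squarely against the plate with a steady push of about 10 N for a full second, and let go; never push it with more than 30 N, and leave everything else on the desk where it is.

Things in the scene. Friction and masses are not known exactly. Their poses are not given: they have to be found in the camera images.
- card_box_center (a point): centre of the closed card box, grey plastic with a red lid over one broad face. It stands on end, 160 mm tall (its z, up), 92 mm deep (its x), 110 mm wide (its y): too broad to grip. The lid is its -x face, away from the tray; its +x face looks at the tray. It starts 25 to 60 mm short of the step, up to 12 mm to one side and 0.2 rad askew.
- tray: the tray, fixed to the desk: a cream slab with a flat teal lining, 180 mm long (its x, the way the box is pushed and tipped), 150 mm wide (its y), 10 mm high; the origin is under the slab's centre, at desk height. Nothing guides the box at the sides. A pocket 18 mm high along its +y side (y 76 to 138 mm) holds a wooden stamp.
- step (a point): middle of the upper edge of the step (the yellow line), the slab's upright front end: 10 mm above the desk, at x = -90 mm in the tray's frame, axes as the tray's.
- end_wall: rigid blue wall across the far end of the tray, 150 mm wide, 65 mm high, 12 mm thick; origin at desk height in the middle of its near face (x = +90 mm in the tray's frame), axes as the tray's. It carries a black buffer plate (110 mm wide, 17 to 59 mm up) that the box meets: screw-set and stiff, standing 4 to 16 mm proud of that face. Its setting is not measured: feel for it.
- mug: blue mug, 80 mm across, 95 mm high, origin under its centre; bystander, to be left alone.
- stapler: green and black stapler, 150 x 36 x 45 mm, origin under its centre; bystander, to be left alone.
- tape_roll: orange roll of tape lying flat, 90 mm across, 25 mm high, origin under its centre; bystander, to be left alone.
- glue_bottle: white bottle with a red cap, 52 mm across, 130 mm high, origin under its centre; bystander, to be left alone.
- hole_punch: blue and black hole punch, 110 x 100 x 65 mm, origin under its centre; bystander, to be left alone.
- stamp: wooden hand stamp standing in the tray's side pocket, 40 mm across, 60 mm high, origin under its centre; bystander, to be left alone.
- card_box: the same card box; origin at the middle of its foot, 80 mm from its centre, same axes. It is rigid, weighs 0.6 to 0.9 kg, centre of mass at its centre, and slippery (friction 0.17 to 0.27 on everything): on the open desk it slides wherever it is pushed and tips only against a stop. It may be let fall over onto the tray.
There are look-alikes about, which are no part of the job. Leave any brown or orange look-alike of the card_box alone.

How it is judged:
On the way, in this order (a step that is already met when the one before it is completed fails the run):
1. the box, upright, stands with its foot squarely against the step (within 3 mm and 0.05 rad) for 0.2 s (x of card_box_center in the frame of tray between -0.139 and -0.13 m and angle between card_box_center's own z axis and vertical below 0.05 rad and angle between the x axis of card_box_center and the x axis of tray, either way round below 0.05 rad), for 0.2 s.
2. the box has tipped over the step and lies flat on the tray, red lid up, at rest (angle between card_box_center's own x axis and vertical above 3.05 rad and height (world z) of card_box_center below 0.06 m and angle between the z axis of card_box_center and the x axis of tray, either way round below 0.3 rad and linear speed of card_box below 0.05 m/s), for 0.2 s.
3. the box is pressed against the buffer plate on the end wall with a steady 5 to 15 N for 0.6 s (angle between card_box_center's own x axis and vertical above 3.05 rad and height (world z) of card_box_center below 0.06 m and angle between the z axis of card_box_center and the x axis of tray, either way round below 0.3 rad and contact force between card_box and end_wall between 5 and 15 N), for 0.6 s.
At the end, for the whole second after the job is handed in: the box lies flat on the tray with its red lid up, at rest, where it was pressed against the buffer plate (its end no more than 19 mm from the blue wall), square to it within 0.05 rad and within 30 mm of the tray's middle line (angle between card_box_center's own x axis and vertical above 3.05 rad and height (world z) of card_box_center below 0.06 m and angle between the z axis of card_box_center and the x axis of tray, either way round below 0.05 rad and x of card_box_center in the frame of tray above -0.009 m and y of card_box_center in the frame of tray between -0.03 and 0.03 m and linear speed of card_box below 0.01 m/s); the robot touches nothing.
It fails at once if the hand pushes the box with more than 30 N (contact force between any of the fingers, the arm and card_box above 30 N).
It fails at once if a bystander is disturbed (moved more than 20 mm) (distance of any of mug, stapler, tape_roll, glue_bottle, hole_punch, stamp from where it was at the start of the episode above 0.02 m).
It also fails if it takes over 72 s, if anything falls off the work surface, if the arm or the gripper's body presses on something with over 40 N, if the wrist force passes 120 N, or if a joint passes its speed limit or range.

## Working session

There is one attempt and no reset: what is moved stays moved. The work goes in short steps, Python scripts to look and compute and a tool call to move; the robot and the scene stay as the last step left them, time stands still between calls to the robot, and variables do not carry over. Pictures are saved under pics/ and viewed, at most 10 in all, crops included, and the job is handed in when it is done.

Besides the shell and the picture viewer there is one more tool, called after "Request:" by a JSON object that holds its "fn" and its "kwargs", one argument or row to a line. play_rows: Moves the arm, as the interface text tells. Scaled input: -1 to 1 covers 600 mm each way for a shift and 1.5 rad each way for a turn. Its arguments: {"type":"object","properties":{"plan":{"type":"array"},"force":{"type":"number"}},"required":["plan"]}

```bash
mkdir -p pics; python3 - <<'E'
from cell import robot, vision
import cv2,numpy as np
for n in ("scene","side"):
    p=vision.get_image(n); cv2.imwrite(f"pics/{n}1.png",p["image"])
    print(n,p["R"].round(2).tolist(),p["t"].round(2))
    for l in ("card_box_center","card_box","step","tray","end_wall","mug","stapler","tape_roll","glue_bottle","hole_punch","stamp"):
        print(l,[(np.round(d["xyz"],3).tolist(),round(d["score"],2)) for d in vision.landmark_of(p,l)[:3]])
s=robot.read_state();print({k:np.round(v,3).tolist() for k,v in s.items()})
E
```

```text
scene [[0.16, 0.99, 0.01], [0.6, -0.09, -0.79], [-0.78, 0.14, -0.61]] [-0.1  -0.28  1.83]
card_box_center [([0.809, -0.104, 0.081], 0.95), ([0.463, -0.023, 0.08], 0.93), ([0.632, -0.159, 0.077], 0.58)]
card_box [([0.28, -0.195, 0.002], 0.88), ([0.462, -0.022, -0.006], 0.82), ([0.633, -0.164, 0.003], 0.8)]
step [([0.49, 0.073, 0.01], 0.93)]
tray [([0.51, 0.156, 0.002], 0.59)]
end_wall [([0.527, 0.245, 0.001], 0.8)]
mug [([0.566, -0.414, 0.002], 0.65)]
stapler [([0.396, -0.396, -0.003], 0.71)]
tape_roll [([0.723, 0.295, -0.0], 0.91)]
glue_bottle [([0.763, 0.041, 0.002], 0.58), ([0.416, 0.217, 0.0], 0.52)]
hole_punch [([0.567, -0.414, 0.004], 0.7)]
stamp [([0.414, 0.214, 0.001], 0.52)]
side [[-0.97, -0.23, -0.0], [-0.12, 0.52, -0.84], [0.2, -0.82, -0.54]] [0.52 0.13 1.36]
card_box_center [([0.46, -0.021, 0.082], 0.88), ([0.815, -0.101, 0.081], 0.85), ([0.639, -0.162, 0.077], 0.78)]
card_box [([0.633, -0.166, -0.004], 0.95), ([0.458, -0.021, -0.001], 0.89), ([0.28, -0.201, -0.0], 0.82)]
step []
tray [([0.509, 0.154, -0.002], 0.76)]
end_wall [([0.525, 0.244, -0.002], 0.72), ([0.401, -0.398, -0.0], 0.52)]
mug [([0.491, 0.432, 0.004], 0.59)]
stapler [([0.397, -0.396, -0.002], 0.91)]
tape_roll [([0.72, 0.291, 0.002], 0.84)]
glue_bottle []
hole_punch [([0.567, -0.411, 0.001], 0.79)]
stamp [([0.527, 0.242, 0.0], 0.73), ([0.416, 0.209, 0.003], 0.62)]
{'time': 1.2, 'joint_positions': [-1.282, 0.332, -0.065, 1.46, 0.022, 1.35, -0.088], 'dq': [-0.0, -0.001, -0.001, 0.0, -0.001, -0.003, -0.001], 'joint_torque': [-0.002, -62.303, 0.023, -39.011, -0.061, 0.032, 0.0], 'tcp_pos': [0.192, 0.595, 0.223], 'tcp_rot': [0.488, 3.103, 0.0], 'ft_force': [-0.878, -0.205, 0.142], 'torque': [0.021, 0.005, -0.005], 'grip_force': 0.0, 'width': 0.087}
```

View pics/scene1.png

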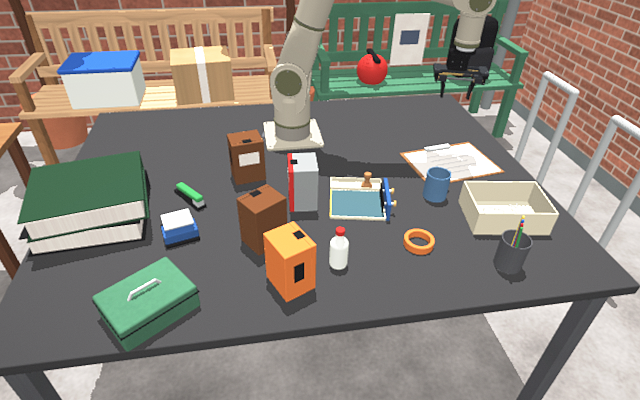

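View pics/side1.png

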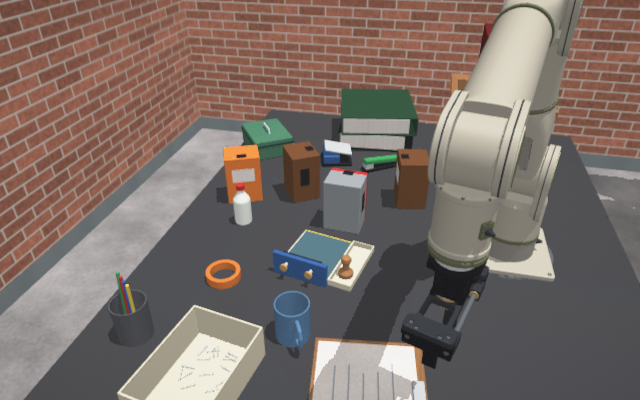

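The grey box with the red lid is at scene pixel (303,182), lid facing left. The tray is at (358,200), with the blue wall at (388,198). Brown boxes stand at (247,158) and (262,220), and an orange one at (290,260). Next I'll refine the yaw angles from depth.

```bash
cat > h.py <<'E'
from cell import robot, vision
import cv2,numpy as np
from scipy.spatial.transform import Rotation as Ro
def cloud(p):
    v,u=np.mgrid[:400,:640]; z=p["range_z"]; K=p["intrinsics"]
    c=np.stack([(u-K[0,2])*z/K[0,0],(v-K[1,2])*z/K[1,1],z],-1)
    w=(c-p["t"])@p["R"]; w[z==0]=np.nan
    return w
def go(pos,yaw=None,n=10,cmd=None,tilt=0):
    """normalised shift/turn to put TCP at pos, tool down with tool x at yaw"""
    s=robot.read_state(); R=Ro.from_rotvec(s["tcp_rot"])
    d=R.inv().apply(np.array(pos)-s["tcp_pos"])/0.6
    T=R if yaw is None else Ro.from_matrix(np.array([[np.cos(yaw),np.sin(yaw),0],[np.sin(yaw),-np.cos(yaw),0],[0,0,-1]]))
    print(d.round(4).tolist(),((R.inv()*T).as_rotvec()/1.5).round(4).tolist())
def line(q):
    vx,vy,x,y=cv2.fitLine(q.astype(np.float32),cv2.DIST_HUBER,0,.001,.001).ravel(); return np.arctan2(vy,vx),(x,y)
E
python3 - <<'E'
from h import *
for n in ("scene","side"):
    p=vision.get_image(n); w=cloud(p); im=p["image"].astype(int); b,g,r=im[...,0],im[...,1],im[...,2]
    near=(abs(w[...,0]-.5)<.17)&(w[...,1]<.32)
    m=near&(abs(w[...,2]-.16)<.006)&(abs(w[...,0]-.46)<.09)&(abs(w[...,1]+.02)<.09)
    q=w[m][:,:2].astype(np.float32); print(n,"top",len(q),cv2.minAreaRect(q))
    m=near&(r>150)&(g>130)&(b<110)&(w[...,2]<.03)&(w[...,1]>.02)
    q=w[m]; print("yellow",len(q), q.mean(0).round(4) if len(q) else '', line(q[:,:2]) if len(q)>5 else '')
    m=near&(b>r+50)&(b>g+30)&(w[...,1]>.18)&(w[...,2]>.058)&(w[...,2]<.07)
    q=w[m]; 
    if len(q)>5: print("walltop",len(q),q.mean(0).round(4),line(q[:,:2]))
    m=near&(r>120)&(g<70)&(b<70)&(w[...,2]<.15)&(w[...,2]>.02)&(w[...,1]<.06)
    q=w[m]
    if len(q)>5: print("lid",len(q),q.mean(0).round(4),line(q[:,:2]))
go([.45,.3,.3],2.83-.8)
go([.42,-.15,.3],1.364)
E
```

```text
scene top 578 ((0.4647465646266937, -0.022585541009902954), (0.092266745865345, 0.11647948622703552), 86.39311981201172)
yellow 30 [0.4681 0.1377 0.009 ] (np.float32(-1.0397971), (np.float32(0.46576825), np.float32(0.13620126)))
walltop 118 [0.5363 0.2465 0.0643] (np.float32(-0.20293547), (np.float32(0.5362994), np.float32(0.24649304)))
lid 142 [ 0.5142 -0.0643  0.0822] (np.float32(1.3719565), (np.float32(0.5145263), np.float32(-0.06245553)))
side top 652 ((0.4611356854438782, -0.019509531557559967), (0.10020603984594345, 0.11007899791002274), 85.38475036621094)
yellow 90 [0.4494 0.1496 0.0136] (np.float32(-0.99547774), (np.float32(0.4444511), np.float32(0.16404289)))
walltop 278 [0.5258 0.2533 0.0632] (np.float32(-0.19089323), (np.float32(0.52944595), np.float32(0.2527396)))
lid 28 [ 0.4047 -0.0535  0.0855] (np.float32(-1.5677946), (np.float32(0.4047151), np.float32(-0.05131109)))
[-0.5605, -0.3358, -0.1291] [0.0, -0.0, 0.5332]
[-0.743, -1.0649, -0.1292] [0.0, -0.0, 0.9772]
```

Request:
{"fn": "play_rows", "kwargs": {
  "plan": [
    [0.6, -0.56, -0.336, -0.13, 0, 0, 0.53],
    [0.6, -0.56, -0.336, -0.13, 0, 0, 0.53],
    [0.6, -0.56, -0.336, -0.13, 0, 0, 0.53],
    [0.6, -0.56, -0.336, -0.13, 0, 0, 0.53],
    [0.6, -0.56, -0.336, -0.13, 0, 0, 0.53],
    [0.6, -0.56, -0.336, -0.13, 0, 0, 0.53],
    [0.6, -0.56, -0.336, -0.13, 0, 0, 0.53],
    [0.6, -0.56, -0.336, -0.13, 0, 0, 0.53],
    [0.6, -0.56, -0.336, -0.13, 0, 0, 0.53],
    [0.6, -0.56, -0.336, -0.13, 0, 0, 0.53]
  ]
}}

```text
time: 2.3
tcp_pos: [0.4504, 0.2991, 0.3008]
tcp_rot: [-1.655, -2.67, -0.001]
ft_force: [0.0, 0.6, -0.5]
width: 0.0522
grip_force: 0.0
```

```bash
cat >> h.py <<'E'
YAW=1.37; O=np.array([.5095,.155])
Rt=np.array([[np.cos(YAW),-np.sin(YAW)],[np.sin(YAW),np.cos(YAW)]])
def tray(x,y,z,tilt=0):
    "shift/turn to tray-frame TCP"
    s=robot.read_state(); R=Ro.from_rotvec(s["tcp_rot"])
    P=np.r_[O+Rt@[x,y],z]
    c,n=np.cos(YAW),np.sin(YAW)
    T=Ro.from_matrix(np.array([[c,n,0],[n,-c,0],[0,0,-1]]))*Ro.from_rotvec([0,tilt,0])
    print("at",(Rt.T@(s["tcp_pos"][:2]-O)).round(4),round(s["tcp_pos"][2],4),"t",round(s["time"],2),"f",(Rt.T@s["ft_force"][:2]).round(2),
      "d",(R.inv().apply(P-s["tcp_pos"])/.6).round(4).tolist(),"w",((R.inv()*T).as_rotvec()/1.5).round(4).tolist())
E
python3 - <<'E'
from h import *
tray(-.285,.0105,.29,.15)
E
```

```text
at [0.1294 0.0867] 0.3008 t 2.3 f [0.62 0.08] d [-0.6229, -0.3245, 0.0176] w [-0.0328, 0.0959, 0.4406]
```

Request:
{"fn": "play_rows", "kwargs": {
  "plan": [
    [0.6, -0.623, -0.325, 0.018, -0.033, 0.096, 0.441],
    [0.6, -0.623, -0.325, 0.018, -0.033, 0.096, 0.441],
    [0.6, -0.623, -0.325, 0.018, -0.033, 0.096, 0.441],
    [0.6, -0.623, -0.325, 0.018, -0.033, 0.096, 0.441],
    [0.6, -0.623, -0.325, 0.018, -0.033, 0.096, 0.441],
    [0.6, -0.623, -0.325, 0.018, -0.033, 0.096, 0.441],
    [0.6, -0.623, -0.325, 0.018, -0.033, 0.096, 0.441],
    [0.6, -0.623, -0.325, 0.018, -0.033, 0.096, 0.441],
    [0.6, -0.623, -0.325, 0.018, -0.033, 0.096, 0.441],
    [0.6, -0.623, -0.325, 0.018, -0.033, 0.096, 0.441]
  ]
}}

```text
time: 3.3
tcp_pos: [0.4424, -0.1236, 0.2897]
tcp_rot: [-2.357, -1.923, -0.176]
ft_force: [-0.2, 0.8, 0.9]
width: 0.0519
grip_force: 0.0
```

```bash
python3 - <<'E'
from h import *
tray(-.285,.0105,.10,.15)
E
```

```text
at [-0.2864  0.0102] 0.2897 t 3.3 f [0.76 0.35] d [-0.0448, -0.0005, 0.313] w [0.0002, 0.0005, -0.0007]
```

Request:
{"fn": "play_rows", "kwargs": {
  "plan": [
    [0.6, -0.045, 0, 0.313, 0, 0, 0],
    [0.6, -0.045, 0, 0.313, 0, 0, 0],
    [0.6, -0.045, 0, 0.313, 0, 0, 0],
    [0.6, -0.045, 0, 0.313, 0, 0, 0],
    [0.6, -0.045, 0, 0.313, 0, 0, 0],
    [0.6, -0.045, 0, 0.313, 0, 0, 0],
    [0.6, -0.045, 0, 0.313, 0, 0, 0],
    [0.6, -0.045, 0, 0.313, 0, 0, 0],
    [0.6, -0.045, 0, 0.313, 0, 0, 0],
    [0.6, -0.045, 0, 0.313, 0, 0, 0]
  ]
}}

```text
time: 4.3
tcp_pos: [0.4433, -0.1203, 0.1008]
tcp_rot: [-2.354, -1.927, -0.179]
ft_force: [0.4, -0.5, 0.8]
width: 0.0521
grip_force: 0.0
```

```bash
python3 - <<'E'
from h import *
tray(-.235,.0105,.10,.15)
p=vision.get_image("side"); cv2.imwrite("pics/side2.png",p["image"])
E
```

```text
at [-0.283   0.0099] 0.1008 t 4.3 f [-0.45 -0.46] d [0.0789, -0.0008, 0.0133] w [0.0007, -0.0002, 0.0015]
```

View pics/side2.png

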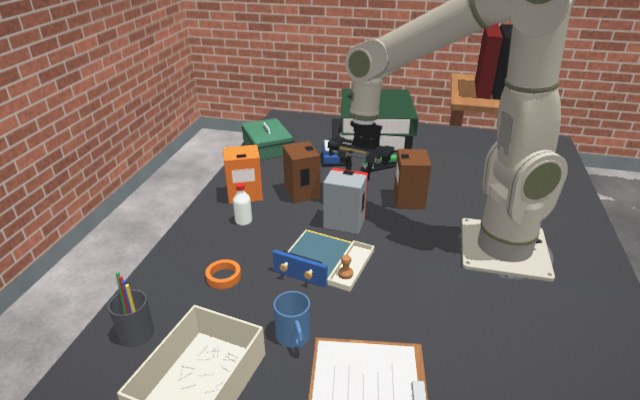

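Request:
{"fn": "play_rows", "kwargs": {
  "plan": [
    [0.6, 0.01, 0, 0.0015, 0, 0, 0],
    [0.6, 0.02, 0, 0.003, 0, 0, 0],
    [0.6, 0.03, 0, 0.0045, 0, 0, 0],
    [0.6, 0.04, 0, 0.006, 0, 0, 0],
    [0.6, 0.05, 0, 0.0075, 0, 0, 0],
    [0.6, 0.06, 0, 0.009, 0, 0, 0],
    [0.6, 0.07, 0, 0.0105, 0, 0, 0],
    [0.6, 0.08, 0, 0.012, 0, 0, 0],
    [0.6, 0.09, 0, 0.0135, 0, 0, 0],
    [0.6, 0.1, 0, 0.015, 0, 0, 0]
  ]
}}

```text
time: 5.35
tcp_pos: [0.4548, -0.0606, 0.1]
tcp_rot: [-2.354, -1.927, -0.176]
ft_force: [0.0, -1.0, -1.1]
width: 0.0523
grip_force: 1.1
```

```bash
cat >> h.py <<'E'
def box():
    for n in ("scene","side"):
        p=vision.get_image(n); w=cloud(p); t=np.concatenate([(w[...,:2]-O)@Rt,w[...,2:]],-1)
        m=(abs(t[...,2]-.16)<.006)&(abs(t[...,0]+.15)<.1)&(abs(t[...,1])<.09)&(p["image"].max(2)-p["image"].min(2)<40)&(p["image"].max(2)>90)
        print(n,"topgrey",m.sum(),np.nanmean(t[m],0).round(4),cv2.minAreaRect(t[m][:,:2].astype(np.float32)),"z99",np.percentile(t[m][:,2],[1,99]).round(4) if m.sum() else "")
        print([(np.r_[Rt.T@(d["xyz"][:2]-O),d["xyz"][2]].round(4).tolist(),round(d["score"],2)) for d in vision.landmark_of(p,"card_box_center") if abs(d["xyz"][0]-.47)<.08 and d["xyz"][1]<.3])
E
python3 - <<'E'
from h import *
tray(-.2,.0105,.10,.15)
box()
E
```

```text
at [-0.2222  0.0106] 0.1 t 5.35 f [-1.01 -0.22] d [0.0366, 0.0002, 0.0055] w [-0.0002, 0.0005, 0.0012]
scene topgrey 459 [-0.1575  0.0022  0.1597] ((-0.15948134660720825, 0.007345028221607208), (0.07515265792608261, 0.1151072159409523), 1.5835806131362915) z99 [0.1545 0.1635]
[([-0.1659, 0.008, 0.0803], 0.69)]
side topgrey 555 [-0.1498  0.0123  0.1585] ((-0.16111479699611664, 0.01020217314362526), (0.0970272421836853, 0.11127446591854095), 0.34639954566955566) z99 [0.1544 0.1621]
[([-0.1643, 0.009, 0.0819], 0.75)]
```

Request:
{"fn": "play_rows", "kwargs": {
  "plan": [
    [0.6, 0.004, 0, 0.0006, 0, 0, 0],
    [0.6, 0.008, 0, 0.0012, 0, 0, 0],
    [0.6, 0.012, 0, 0.0018, 0, 0, 0],
    [0.6, 0.016, 0, 0.0024, 0, 0, 0],
    [0.6, 0.02, 0, 0.003, 0, 0, 0],
    [0.6, 0.024, 0, 0.0036, 0, 0, 0],
    [0.6, 0.028, 0, 0.0042, 0, 0, 0],
    [0.6, 0.032, 0, 0.0048, 0, 0, 0],
    [0.6, 0.036, 0, 0.0054, 0, 0, 0],
    [0.6, 0.036, 0, 0.0054, 0, 0, 0]
  ]
}}

```text
time: 6.55
tcp_pos: [0.4592, -0.0389, 0.1]
tcp_rot: [-2.353, -1.927, -0.177]
ft_force: [0.5, -0.9, -0.0]
width: 0.0523
grip_force: 0.4
```

```bash
python3 - <<'E'
from h import *
tray(-.19,.0105,.10,.15)
E
```

```text
at [-0.2     0.0106] 0.1 t 6.55 f [-0.82 -0.68] d [0.0165, 0.0002, 0.0026] w [-0.0003, 0.0001, 0.0017]
```

Request:
{"fn": "play_rows", "kwargs": {
  "plan": [
    [0.6, 0.001, 0, 0.0001, 0, 0, 0],
    [0.6, 0.002, 0, 0.0003, 0, 0, 0],
    [0.6, 0.003, 0, 0.0004, 0, 0, 0],
    [0.6, 0.004, 0, 0.0006, 0, 0, 0],
    [0.6, 0.005, 0, 0.0007, 0, 0, 0],
    [0.6, 0.006, 0, 0.0009, 0, 0, 0],
    [0.6, 0.007, 0, 0.001, 0, 0, 0],
    [0.6, 0.008, 0, 0.0012, 0, 0, 0],
    [0.6, 0.008, 0, 0.0012, 0, 0, 0],
    [0.6, 0.008, 0, 0.0012, 0, 0, 0]
  ]
}}

```text
time: 7.55
tcp_pos: [0.4601, -0.0346, 0.1001]
tcp_rot: [-2.353, -1.927, -0.177]
ft_force: [-0.4, -2.8, -0.1]
width: 0.052
grip_force: 0.9
```

```bash
python3 - <<'E'
from h import *
tray(-.19,.0105,.10,.15)
for i in range(5):
    print((Rt.T@robot.read_state()["ft_force"][:2]).round(2)); 
box()
E
```

```text
at [-0.1956  0.0106] 0.1001 t 7.55 f [-2.85 -0.13] d [0.0093, 0.0002, 0.0015] w [-0.0002, 0.0002, 0.0014]
[-2.85 -0.13]
[-2.85 -0.13]
[-2.85 -0.13]
[-2.85 -0.13]
[-2.85 -0.13]
scene topgrey 457 [-0.1315  0.0013  0.1598] ((-0.15642371773719788, 0.008151642978191376), (0.11961928009986877, 0.11651605367660522), 0.7536264657974243) z99 [0.1549 0.1636]
[]
side topgrey 578 [-0.1239  0.0127  0.1587] ((-0.13473296165466309, 0.011459581553936005), (0.09588204324245453, 0.1111702173948288), 0.023029621690511703) z99 [0.1544 0.1624]
[([-0.1403, 0.0109, 0.0837], 0.61)]
```

Request:
{"fn": "play_rows", "kwargs": {
  "plan": [
    [0.6, 0.0005, 0, 0.0001, 0, 0, 0],
    [0.6, 0.001, 0, 0.0001, 0, 0, 0],
    [0.6, 0.0015, 0, 0.0002, 0, 0, 0],
    [0.6, 0.002, 0, 0.0003, 0, 0, 0],
    [0.6, 0.0025, 0, 0.0004, 0, 0, 0],
    [0.6, 0.003, 0, 0.0005, 0, 0, 0],
    [0.6, 0.0035, 0, 0.0005, 0, 0, 0],
    [0.6, 0.004, 0, 0.0006, 0, 0, 0],
    [0.6, 0.004, 0, 0.0006, 0, 0, 0],
    [0.6, 0.004, 0, 0.0006, 0, 0, 0]
  ]
}}

```text
time: 8.75
tcp_pos: [0.4606, -0.0323, 0.1001]
tcp_rot: [-2.353, -1.927, -0.176]
ft_force: [-0.5, -2.3, 0.8]
width: 0.052
grip_force: 1.1
```

```bash
python3 - <<'E'
from h import *
tray(-.19,.0105,.10,.15)
box()
E
```

```text
at [-0.1932  0.0106] 0.1001 t 8.75 f [-2.35  0.01] d [0.0053, 0.0002, 0.0009] w [-0.0002, 0.0002, 0.0014]
scene topgrey 454 [-0.1284  0.0016  0.1597] ((-0.12937785685062408, 0.006750043481588364), (0.11520171165466309, 0.07439751923084259), 89.37816619873047) z99 [0.1548 0.1637]
[]
side topgrey 566 [-0.1224  0.0128  0.1588] ((-0.13320492208003998, 0.010879244655370712), (0.09371961653232574, 0.11019814014434814), 0.4319246709346771) z99 [0.1544 0.1619]
[([-0.138, 0.0098, 0.0815], 0.91)]
```

Request:
{"fn": "play_rows", "kwargs": {
  "plan": [
    [0.6, 0.0005, 0, 0.0001, 0, 0, 0],
    [0.6, 0.001, 0, 0.0001, 0, 0, 0],
    [0.6, 0.0015, 0, 0.0002, 0, 0, 0],
    [0.6, 0.002, 0, 0.0003, 0, 0, 0],
    [0.6, 0.0025, 0, 0.0004, 0, 0, 0],
    [0.6, 0.003, 0, 0.0005, 0, 0, 0],
    [0.6, 0.0035, 0, 0.0005, 0, 0, 0],
    [0.6, 0.004, 0, 0.0006, 0, 0, 0],
    [0.6, 0.004, 0, 0.0006, 0, 0, 0],
    [0.6, 0.004, 0, 0.0006, 0, 0, 0]
  ]
}}

```text
time: 9.95
tcp_pos: [0.4609, -0.0305, 0.1]
tcp_rot: [-2.354, -1.927, -0.175]
ft_force: [-1.7, -5.7, 1.6]
width: 0.0521
grip_force: 2.8
```

```bash
cat >> h.py <<'E'
def slope():
    for n in ("scene","side"):
        p=vision.get_image(n); w=cloud(p); t=np.concatenate([(w[...,:2]-O)@Rt,w[...,2:]],-1); im=p["image"]
        m=(abs(t[...,2]-.16)<.012)&(abs(t[...,0]+.13)<.045)&(abs(t[...,1]-.01)<.05)&(im.max(2)-im.min(2)<40)&(im.max(2)>90)
        m=cv2.erode(m.astype(np.uint8),np.ones((3,3)))>0
        q=t[m]; c=np.linalg.lstsq(np.c_[q[:,:2]-[-.13,.01],np.ones(len(q))],q[:,2],rcond=None)[0]
        print(n,len(q),"slope x,y",c.round(4),"meanx",q[:,0].mean().round(4))
E
python3 - <<'E'
from h import *
tray(-.19,.0105,.10,.15)
slope()
E
```

```text
at [-0.1915  0.0106] 0.1 t 9.95 f [-5.9   0.58] d [0.0024, 0.0002, 0.0004] w [-0.0003, 0.0007, 0.001]
scene 284 slope x,y [-0.0048 -0.0064  0.1601] meanx -0.1251
side 414 slope x,y [-0.0195  0.0042  0.1589] meanx -0.1161
```

Request:
{"fn": "play_rows", "kwargs": {
  "plan": [
    [0.6, 0, 0, 0, 0, 0, 0],
    [0.6, 0, 0, 0, 0, 0, 0],
    [0.6, 0, 0, 0, 0, 0, 0],
    [0.6, -0.002, 0, -0.0003, 0, 0, 0],
    [0.6, -0.004, 0, -0.0006, 0, 0, 0],
    [0.6, -0.006, 0, -0.0009, 0, 0, 0],
    [0.6, -0.01, 0, -0.0015, 0, 0, 0],
    [0.6, -0.01, 0, -0.0015, 0, 0, 0],
    [0.6, -0.01, 0, -0.0015, 0, 0, 0],
    [0.6, -0.01, 0, -0.0015, 0, 0, 0]
  ]
}}

```text
time: 11.05
tcp_pos: [0.4598, -0.0358, 0.1]
tcp_rot: [-2.354, -1.927, -0.176]
ft_force: [0.8, 0.6, -0.4]
width: 0.0522
grip_force: 0.0
```

```bash
python3 - <<'E'
from h import *
tray(-.21,.0105,.145,0)
slope()
box()
p=vision.get_image("side"); cv2.imwrite("pics/side3.png",cv2.resize(p["image"][120:300,240:420],(720,720))[:600])
E
```

```text
at [-0.1969  0.0106] 0.1 t 11.05 f [ 0.71 -0.68] d [-0.0105, 0.0001, -0.0773] w [-0.0001, -0.0998, 0.0014]
scene 276 slope x,y [-0.0041 -0.0029  0.16  ] meanx -0.1259
side 411 slope x,y [-0.0261  0.0009  0.1589] meanx -0.1153
scene topgrey 456 [-0.127   0.002   0.1597] ((-0.12762784957885742, 0.005703601986169815), (0.0748085156083107, 0.11550978571176529), 0.2903957664966583) z99 [0.1546 0.1634]
[]
side topgrey 565 [-0.1204  0.0125  0.1587] ((-0.13202381134033203, 0.01011507585644722), (0.11227920651435852, 0.09362763166427612), 89.73746490478516) z99 [0.1545 0.1621]
[([-0.1354, 0.0107, 0.083], 0.8)]
```

View pics/side3.png

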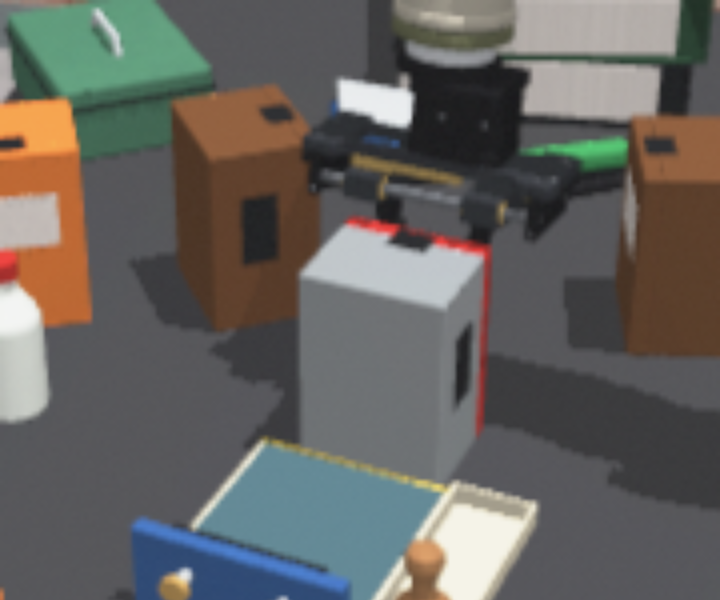

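Request:
{"fn": "play_rows", "kwargs": {
  "plan": [
    [0.6, -0.02, 0, 0, 0, 0, 0],
    [0.6, -0.02, 0, 0, 0, 0, 0],
    [0.6, -0.012, 0, -0.069, 0, -0.1, 0],
    [0.6, -0.012, 0, -0.069, 0, -0.1, 0],
    [0.6, -0.012, 0, -0.069, 0, -0.1, 0],
    [0.6, -0.012, 0, -0.069, 0, -0.1, 0],
    [0.6, -0.012, 0, -0.069, 0, -0.1, 0],
    [0.6, -0.012, 0, -0.069, 0, -0.1, 0],
    [0.6, -0.012, 0, -0.069, 0, -0.1, 0],
    [0.6, -0.012, 0, -0.069, 0, -0.1, 0]
  ]
}}

```text
time: 12.4
tcp_pos: [0.457, -0.0492, 0.1397]
tcp_rot: [-2.431, -1.989, 0.001]
ft_force: [-0.3, -0.1, 0.0]
width: 0.0521
grip_force: 0.0
```

```bash
python3 - <<'E'
from h import *
tray(-.15,.0105,.14,0)
slope()
E
```

```text
at [-0.2106  0.0107] 0.1397 t 12.4 f [-0.15  0.32] d [0.101, 0.0004, -0.0006] w [-0.0003, 0.0004, 0.0009]
scene 277 slope x,y [-0.0036 -0.0022  0.1601] meanx -0.1259
side 415 slope x,y [-0.0212  0.0053  0.1589] meanx -0.1168
```

Request:
{"fn": "play_rows", "kwargs": {
  "plan": [
    [0.6, 0.01, 0, 0, 0, 0, 0],
    [0.6, 0.02, 0, 0, 0, 0, 0],
    [0.6, 0.025, 0, 0, 0, 0, 0],
    [0.6, 0.03, 0, 0, 0, 0, 0],
    [0.6, 0.04, 0, 0, 0, 0, 0],
    [0.6, 0.05, 0, 0, 0, 0, 0],
    [0.6, 0.06, 0, 0, 0, 0, 0],
    [0.6, 0.07, 0, 0, 0, 0, 0],
    [0.6, 0.08, 0, 0, 0, 0, 0],
    [0.6, 0.09, 0, 0, 0, 0, 0]
  ]
}}

```text
time: 13.5
tcp_pos: [0.468, 0.0047, 0.1399]
tcp_rot: [2.431, 1.99, -0.0]
ft_force: [-0.2, -2.1, 1.8]
width: 0.052
grip_force: 1.4
```

```bash
python3 - <<'E'
from h import *
tray(-.12,.0105,.14,0)
p=vision.get_image("side"); cv2.imwrite("pics/side4.png",cv2.resize(p["image"][120:300,240:420],(600,600)))
E
```

```text
at [-0.1555  0.0107] 0.1399 t 13.5 f [-2.15 -0.21] d [0.0592, 0.0005, -0.0002] w [-0.0, 0.0001, 0.0015]
```

View pics/side4.png

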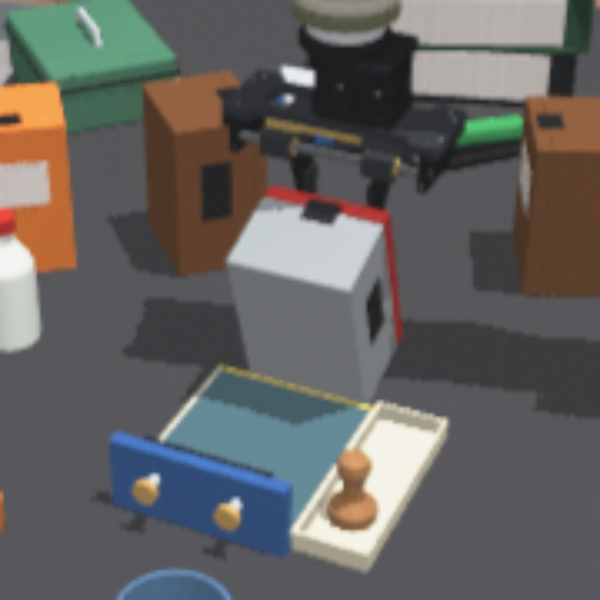

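The box is leaning over the step as planned, with its foot at (310,390) by the yellow line. I'll keep pushing.

Request:
{"fn": "play_rows", "kwargs": {
  "plan": [
    [0.6, 0.01, 0, 0, 0, 0, 0],
    [0.6, 0.02, 0, 0, 0, 0, 0],
    [0.6, 0.03, 0, 0, 0, 0, 0],
    [0.6, 0.04, 0, 0, 0, 0, 0],
    [0.6, 0.05, 0, 0, 0, 0, 0],
    [0.6, 0.06, 0, 0, 0, 0, 0],
    [0.6, 0.07, 0, 0, 0, 0, 0],
    [0.6, 0.08, 0, 0, 0, 0, 0],
    [0.6, 0.08, 0, 0, 0, 0, 0],
    [0.6, 0.08, 0, 0, 0, 0, 0]
  ]
}}

```text
time: 14.55
tcp_pos: [0.4773, 0.0511, 0.1398]
tcp_rot: [2.43, 1.99, -0.001]
ft_force: [0.3, 0.1, 0.3]
width: 0.0521
grip_force: 0.0
```

```bash
python3 - <<'E'
from h import *
tray(-.2,.0105,.14,0)
p=vision.get_image("side"); cv2.imwrite("pics/side5.png",cv2.resize(p["image"][120:300,240:420],(600,600)))
E
```

```text
at [-0.1083  0.0108] 0.1398 t 14.55 f [ 0.16 -0.29] d [-0.1529, 0.0001, -0.0002] w [-0.0001, 0.0004, 0.0015]
```

View pics/side5.png

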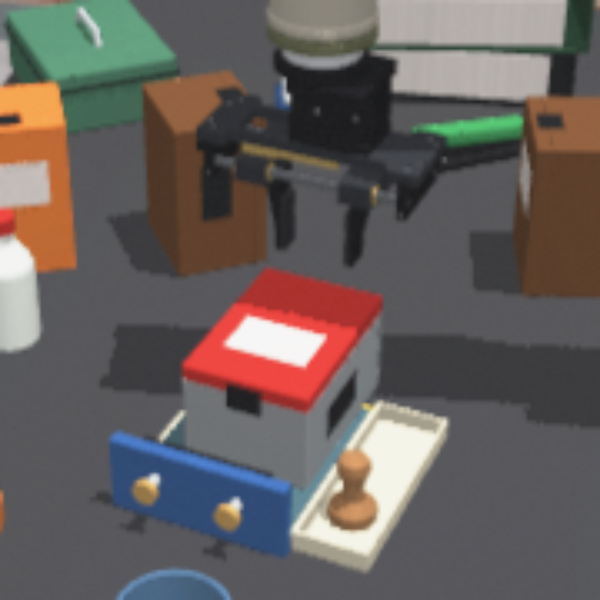

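The box has fallen flat on the tray with the red lid up (285,340), short of the plate. Next I'll back off and measure it.

Request:
{"fn": "play_rows", "kwargs": {
  "plan": [
    [0.6, -0.06, 0, 0, 0, 0, 0],
    [0.6, -0.14, 0, 0, 0, 0, 0],
    [0.6, -0.15, 0, 0, 0, 0, 0],
    [0.6, -0.15, 0, 0.05, 0, 0, 0],
    [0.6, -0.15, 0, 0.1, 0, 0, 0],
    [0.6, -0.15, 0, 0.14, 0, 0, 0],
    [0.6, -0.15, 0, 0.14, 0, 0, 0],
    [0.6, -0.15, 0, 0.14, 0, 0, 0],
    [0.6, -0.15, 0, 0.14, 0, 0, 0],
    [0.6, -0.15, 0, 0.14, 0, 0, 0]
  ]
}}

```text
time: 15.6
tcp_pos: [0.4605, -0.037, 0.0571]
tcp_rot: [2.43, 1.99, 0.003]
ft_force: [0.9, -0.0, -0.5]
width: 0.0523
grip_force: 0.0
```

```bash
cat >> h.py <<'E'
def lid():
    for n in ("scene","side"):
        p=vision.get_image(n); w=cloud(p); t=np.concatenate([(w[...,:2]-O)@Rt,w[...,2:]],-1)
        m=(abs(t[...,2]-.102)<.007)&(abs(t[...,0]+.01)<.14)&(abs(t[...,1])<.09)&(p["image"][...,2]>110)
        m=cv2.morphologyEx(m.astype(np.uint8),cv2.MORPH_OPEN,np.ones((3,3)))>0
        r=cv2.minAreaRect(t[m][:,:2].astype(np.float32)); print(n,m.sum(),np.round(r[0],4),np.round(r[1],4),round(r[2],2),"z",np.median(t[m][:,2]).round(4))
E
python3 - <<'E'
from h import *
tray(-.14,.0105,.055,0)
lid()
E
```

```text
at [-0.1979  0.0097] 0.0571 t 15.6 f [ 0.18 -0.9 ] d [0.0965, -0.0011, 0.0036] w [0.0013, -0.0005, 0.0014]
scene 1002 [-0.0459  0.008 ] [0.1188 0.1597] 89.33 z 0.1019
side 1424 [-0.0432  0.0105] [0.1654 0.1115] 0.32 z 0.101
```

Request:
{"fn": "play_rows", "kwargs": {
  "plan": [
    [0.6, 0.03, 0, 0, 0, 0, 0],
    [0.6, 0.06, 0, 0, 0, 0, 0],
    [0.6, 0.085, 0, 0, 0, 0, 0],
    [0.6, 0.097, 0, 0, 0, 0, 0],
    [0.6, 0.105, 0, 0, 0, 0, 0],
    [0.6, 0.113, 0, 0, 0, 0, 0],
    [0.6, 0.121, 0, 0, 0, 0, 0],
    [0.6, 0.129, 0, 0, 0, 0, 0],
    [0.6, 0.137, 0, 0, 0, 0, 0],
    [0.6, 0.145, 0, 0, 0, 0, 0]
  ]
}}

```text
time: 16.7
tcp_pos: [0.4768, 0.0483, 0.0559]
tcp_rot: [2.431, 1.99, -0.001]
ft_force: [-0.3, -2.4, 0.2]
width: 0.0524
grip_force: 1.4
```

```bash
python3 - <<'E'
from h import *
tray(-.1,.0105,.055,0)
lid()
E
```

```text
at [-0.1111  0.0107] 0.0559 t 16.7 f [-2.43 -0.19] d [0.0185, 0.0004, 0.0015] w [-0.0, 0.0003, 0.0012]
scene 849 [-0.0195  0.0062] [0.1172 0.1585] 88.28 z 0.1018
side 1471 [-0.0149  0.0105] [0.164 0.111] 0.41 z 0.1011
```

Request:
{"fn": "play_rows", "kwargs": {
  "plan": [
    [0.6, 0.002, 0, 0, 0, 0, 0],
    [0.6, 0.004, 0, 0, 0, 0, 0],
    [0.6, 0.006, 0, 0, 0, 0, 0],
    [0.6, 0.008, 0, 0, 0, 0, 0],
    [0.6, 0.01, 0, 0, 0, 0, 0],
    [0.6, 0.012, 0, 0, 0, 0, 0],
    [0.6, 0.014, 0, 0, 0, 0, 0],
    [0.6, 0.016, 0, 0, 0, 0, 0],
    [0.6, 0.016, 0, 0, 0, 0, 0],
    [0.6, 0.016, 0, 0, 0, 0, 0]
  ]
}}

```text
time: 17.8
tcp_pos: [0.4787, 0.0578, 0.0559]
tcp_rot: [2.431, 1.99, -0.0]
ft_force: [0.0, -0.1, -0.4]
width: 0.0522
grip_force: 0.2
```

Request:
{"fn": "play_rows", "kwargs": {
  "plan": [
    [0.6, 0.0005, 0, 0, 0, 0, 0],
    [0.6, 0.001, 0, 0, 0, 0, 0],
    [0.6, 0.0015, 0, 0, 0, 0, 0],
    [0.6, 0.002, 0, 0, 0, 0, 0],
    [0.6, 0.0025, 0, 0, 0, 0, 0],
    [0.6, 0.003, 0, 0, 0, 0, 0],
    [0.6, 0.0035, 0, 0, 0, 0, 0],
    [0.6, 0.004, 0, 0, 0, 0, 0],
    [0.6, 0.004, 0, 0, 0, 0, 0],
    [0.6, 0.004, 0, 0, 0, 0, 0]
  ]
}}

```text
time: 18.8
tcp_pos: [0.4792, 0.06, 0.0559]
tcp_rot: [2.431, 1.99, -0.0]
ft_force: [-0.2, -2.3, 0.2]
width: 0.052
grip_force: 1.0
```

Request:
{"fn": "play_rows", "kwargs": {
  "plan": [
    [0.6, 0.0005, 0, 0, 0, 0, 0],
    [0.6, 0.001, 0, 0, 0, 0, 0],
    [0.6, 0.0015, 0, 0, 0, 0, 0],
    [0.6, 0.002, 0, 0, 0, 0, 0],
    [0.6, 0.0025, 0, 0, 0, 0, 0],
    [0.6, 0.003, 0, 0, 0, 0, 0],
    [0.6, 0.0035, 0, 0, 0, 0, 0],
    [0.6, 0.004, 0, 0, 0, 0, 0],
    [0.6, 0.004, 0, 0, 0, 0, 0],
    [0.6, 0.004, 0, 0, 0, 0, 0]
  ]
}}

```text
time: 19.8
tcp_pos: [0.4796, 0.0623, 0.0559]
tcp_rot: [2.431, 1.99, -0.0]
ft_force: [-0.4, -2.2, 0.4]
width: 0.0519
grip_force: 1.1
```

Request:
{"fn": "play_rows", "kwargs": {
  "plan": [
    [0.6, 0.0005, 0, 0, 0, 0, 0],
    [0.6, 0.001, 0, 0, 0, 0, 0],
    [0.6, 0.0015, 0, 0, 0, 0, 0],
    [0.6, 0.002, 0, 0, 0, 0, 0],
    [0.6, 0.0025, 0, 0, 0, 0, 0],
    [0.6, 0.003, 0, 0, 0, 0, 0],
    [0.6, 0.0035, 0, 0, 0, 0, 0],
    [0.6, 0.004, 0, 0, 0, 0, 0],
    [0.6, 0.004, 0, 0, 0, 0, 0],
    [0.6, 0.004, 0, 0, 0, 0, 0]
  ]
}}

```text
time: 20.8
tcp_pos: [0.4801, 0.0646, 0.0559]
tcp_rot: [2.431, 1.99, -0.0]
ft_force: [-0.2, -1.9, 0.4]
width: 0.0522
grip_force: 1.1
```

Request:
{"fn": "play_rows", "kwargs": {
  "plan": [
    [0.6, 0.0005, 0, 0, 0, 0, 0],
    [0.6, 0.001, 0, 0, 0, 0, 0],
    [0.6, 0.0015, 0, 0, 0, 0, 0],
    [0.6, 0.002, 0, 0, 0, 0, 0],
    [0.6, 0.0025, 0, 0, 0, 0, 0],
    [0.6, 0.003, 0, 0, 0, 0, 0],
    [0.6, 0.0035, 0, 0, 0, 0, 0],
    [0.6, 0.004, 0, 0, 0, 0, 0],
    [0.6, 0.004, 0, 0, 0, 0, 0],
    [0.6, 0.004, 0, 0, 0, 0, 0]
  ]
}}

```text
time: 21.8
tcp_pos: [0.4806, 0.067, 0.0559]
tcp_rot: [2.431, 1.99, -0.0]
ft_force: [-0.8, -2.1, 1.4]
width: 0.0525
grip_force: 1.1
```

```bash
python3 - <<'E'
from h import *
tray(-.1,.0105,.055,0)
lid()
E
```

```text
at [-0.092   0.0108] 0.0559 t 21.8 f [-2.26  0.34] d [-0.0133, 0.0005, 0.0015] w [-0.0, 0.0002, 0.0014]
scene 825 [0.0048 0.0072] [0.1182 0.1471] 89.92 z 0.1018
side 1530 [0.0005 0.0109] [0.111  0.1652] 89.84 z 0.101
```

Request:
{"fn": "play_rows", "kwargs": {
  "plan": [
    [0.6, 0.0005, 0, 0, 0, 0, 0],
    [0.6, 0.001, 0, 0, 0, 0, 0],
    [0.6, 0.0015, 0, 0, 0, 0, 0],
    [0.6, 0.002, 0, 0, 0, 0, 0],
    [0.6, 0.0025, 0, 0, 0, 0, 0],
    [0.6, 0.003, 0, 0, 0, 0, 0],
    [0.6, 0.0035, 0, 0, 0, 0, 0],
    [0.6, 0.004, 0, 0, 0, 0, 0],
    [0.6, 0.004, 0, 0, 0, 0, 0],
    [0.6, 0.004, 0, 0, 0, 0, 0]
  ]
}}

```text
time: 22.9
tcp_pos: [0.4805, 0.0674, 0.0557]
tcp_rot: [2.432, 1.988, -0.004]
ft_force: [-2.7, -9.0, 3.3]
width: 0.0522
grip_force: 5.2
```

Contact with the plate: about 9.4 N. I'll hold there.

Request:
{"fn": "play_rows", "kwargs": {
  "plan": [
    [0.6, 0.0003, 0, 0, 0, 0, 0],
    [0.6, 0.0003, 0, 0, 0, 0, 0],
    [0.6, 0.0003, 0, 0, 0, 0, 0],
    [0.6, 0.0003, 0, 0, 0, 0, 0],
    [0.6, 0.0003, 0, 0, 0, 0, 0],
    [0.6, 0.0003, 0, 0, 0, 0, 0],
    [0.6, 0.0003, 0, 0, 0, 0, 0],
    [0.6, 0.0003, 0, 0, 0, 0, 0],
    [0.6, 0.0003, 0, 0, 0, 0, 0],
    [0.6, 0.0003, 0, 0, 0, 0, 0]
  ]
}}

```text
time: 23.9
tcp_pos: [0.4805, 0.0674, 0.0557]
tcp_rot: [2.432, 1.988, -0.004]
ft_force: [-4.5, -11.0, 4.6]
width: 0.0521
grip_force: 5.5
```

Request:
{"fn": "play_rows", "kwargs": {
  "plan": [
    [0.6, 0, 0, 0, 0, 0, 0],
    [0.6, 0, 0, 0, 0, 0, 0],
    [0.6, 0, 0, 0, 0, 0, 0],
    [0.6, 0, 0, 0, 0, 0, 0],
    [0.6, 0, 0, 0, 0, 0, 0],
    [0.6, 0, 0, 0, 0, 0, 0],
    [0.6, 0, 0, 0, 0, 0, 0],
    [0.6, 0, 0, 0, 0, 0, 0],
    [0.6, 0, 0, 0, 0, 0, 0],
    [0.6, 0, 0, 0, 0, 0, 0]
  ]
}}

```text
time: 24.9
tcp_pos: [0.4805, 0.0674, 0.0557]
tcp_rot: [2.432, 1.988, -0.004]
ft_force: [-3.5, -10.3, 4.2]
width: 0.0522
grip_force: 5.5
```

Request:
{"fn": "play_rows", "kwargs": {
  "plan": [
    [0.6, -0.001, 0, 0, 0, 0, 0],
    [0.6, -0.002, 0, 0, 0, 0, 0],
    [0.6, -0.003, 0, 0, 0, 0, 0],
    [0.6, -0.004, 0, 0, 0, 0, 0],
    [0.6, -0.006, 0, 0, 0, 0, 0],
    [0.6, -0.012, 0, 0, 0, 0, 0],
    [0.6, -0.03, 0, 0, 0, 0, 0],
    [0.6, -0.06, 0, 0, 0, 0, 0],
    [0.6, -0.1, 0, -0.04, 0, 0, 0],
    [0.6, -0.1, 0, -0.1, 0, 0, 0]
  ]
}}

```text
time: 25.9
tcp_pos: [0.467, 0.0067, 0.1151]
tcp_rot: [-2.435, -1.985, 0.007]
ft_force: [0.5, 1.3, -1.0]
width: 0.052
grip_force: 0.0
```

```bash
python3 - <<'E'
from h import *
tray(-.1,.0105,.055,0)
lid()
p=vision.get_image("side"); cv2.imwrite("pics/side6.png",cv2.resize(p["image"][120:300,240:420],(600,600)))
E
```

```text
at [-0.1538  0.012 ] 0.1151 t 25.9 f [ 1.37 -0.19] d [0.09, 0.0027, 0.0999] w [-0.0023, 0.0021, -0.0014]
scene 1018 [-0.0018  0.0089] [0.1601 0.1181] 0.62 z 0.102
side 1531 [0.0008 0.0103] [0.1117 0.1672] 89.77 z 0.101
```

View pics/side6.png

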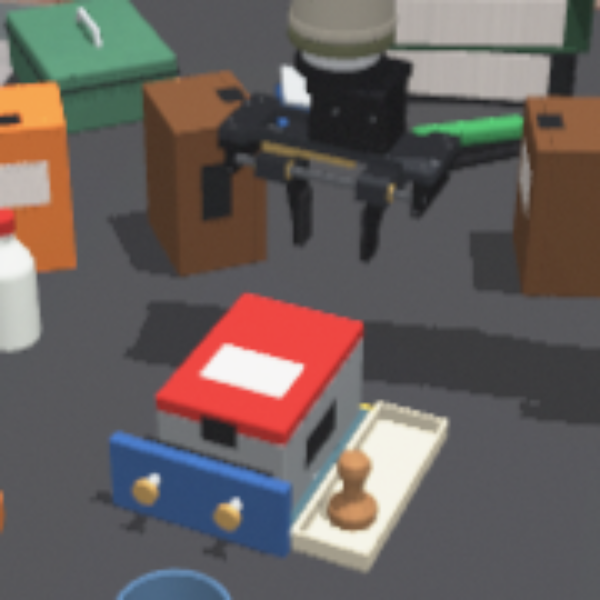

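The box lies lid up (260,365), square against the plate, and the hand is clear of it. I'll sign off.

```bash
python3 -c "
from cell import robot
print(robot.sign_off())"
```

```text
the job is handed in; nothing more can be done
None
```

The box was slid squarely to the step, tipped onto the tray with its red lid up, pressed against the buffer plate at about 10–11 N for 2 s and released; the job was handed in at about 26 s, but sign-off returned no verdict.

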